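# Find the rocking corner of the layout plate and press its shim flat

## Robot

A 6-joint arm with a two-finger parallel gripper is mounted at the origin on the work surface. World frame = base frame: x ahead of the robot, y to its left, z up, the work surface at z = 0. Lengths are in m, angles in rad, forces in N, time in s.
With the tool pointing down it reaches from about 0.3 to 0.75 m from the base axis. Payload 8.5 kg.
Tool frame: the origin (TCP) lies at the very end of the fingers, on their centre line; the grasp point (between the pads) lies 19 mm behind it; x points along the fingers, y is the direction in which the jaws open and shut, and the axes are right-handed (so a half turn about x gives the same grasp; the last joint's range is limited). The gripper opens to 88 mm and grips with 3 to 60 N. Pads are 18 mm wide; open, the fingers measure 123 mm over their backs; the gripper's body (75 mm by 187 mm) begins 45 mm behind the grasp point.
Start: joints at [0.97, 0.381, 1.297, -0, 1.464, -0.215], TCP at [0.207, 0.51, 0.239] pointing down, gripper open.
Joint ranges: [-3.11, 3.11], [-0.89, 2.33], [0.22, 2.48], [-1.42, 4.56], [0.17, 2.85], [-2.88, 2.88]. Speed limits (rad/s): [2.39, 2.39, 3.14, 3.14, 3.14, 3.14].

## Interface

Orientations are given as a unit quaternion [x, y, z, w].
In Python, from plant import manip gives the robot as it stands. The module is installed in compiled form; this text tells all that it offers. Calls block until the motion is done:
- manip.movep(position, orientation): joint-space move of the TCP to a pose.
- manip.servo_line(position, speed=0.15, attitude=None, stop_force=None): straight line of the TCP; attitude=None keeps the orientation; speed is the mean speed in m/s. With stop_force (N) it stops when the force on the tool has changed by that much, and returns True; else False.
- manip.movej(angles): joint-space move.
- manip.ungrasp() and manip.gripper_close(): open the fingers fully, or close them until they stop; the grip force is fixed at half the most.
- manip.dwell(seconds).
- manip.inverse_kinematics(position, orientation): joint angles nearest the present ones, or None.
- manip.grab_frame(name): name is "scene" or "top" or "wrist"; returns a dict with "color" (480x640x3 uint8, blue, green, red), "depth" (480x640 float32, m along the optical axis (not along the pixel's ray), 0 where there is no reading), "K" (3x3 intrinsics, pixels), "rvec" (rotation vector, rad) and "tvec" (3), from world to camera coordinates, as OpenCV has them; the wrist camera has in their place "mount" (4x4, takes a point from camera to tool coordinates, whose origin is the TCP and whose axes are the tool frame's). Camera axes: x right, y down, z forward; pixel columns grow to the right and rows downward; lengths in m; the calibration is good to about 2 mm. A picture is of the moment at which its call begins: read the wrist's pose just before it.
A pose or a line that the arm cannot do raises manip.IKError and nothing moves.
- manip.sign_off(): hands the job in, once; it reports no verdict.
Readings, each from a call of its own:
- manip.get_clock(): time.
- manip.get_qpos(): joint angles.
- manip.get_qd(): joint speeds.
- manip.get_effort(): joint torques, N m.
- manip.get_eef_pos(): TCP position.
- manip.get_orientation(): TCP orientation.
- manip.get_force(): force on the tool from outside, world axes, zero at the start.
- manip.get_ft_torque(): the same for the moment, N m.
- manip.get_grip_width(): opening from 0.0 (shut) to 1.0 (fully open).
Only numpy, scipy, OpenCV 4.12 (cv2) and the standard library are available. Lean on these libraries where they do the work, as an engineer would, in place of code of your own. Each camera call takes 0.05 s, during which the arm holds its last target.

## Task

One corner of the steel layout plate rocks. Press down on the plate's corners with the fingertips to find the one that gives, then press that corner's raised steel shim leaf down until it is fully flat. Leave the other three shims standing as they are, do not pick up or push away anything else, and finish clear of everything.

Things in the scene. Friction and masses are not known exactly. Their poses are not given: they have to be found in the camera images.
- base: Wooden cradle fixed to the bench, 196 x 276 x 28 mm high; origin at the centre of its underside on the bench, z up, x away from the robot and y to the left at yaw 0 (turned up to 0.4 rad either way, place differs). Wooden rails (top 28 mm above the bench) run along its left and right sides under the shim leaves; boards 37 mm high close its two ends.
- plate: Steel plate 170 (cradle x) x 150 (y) x 10 mm, level on a springy centre stud over four hidden feet; top 42 mm above the bench; cannot slide. Origin: centre of its underside. Three corners do not give (under 1.5 mm). The fourth, which differs each time and cannot be seen, sinks 6 mm under about 3 N and springs back; the opposite corner rises.
- corner_near_left (a point): point on the plate's top above its near left foot, the place to press: 24 mm in from the plate's end, 22 mm from its side; in the cradle's frame x -61, y +53, z 42 mm. Moves with the plate.
- corner_near_right (a point): point on the plate's top above its near right foot, the place to press: 24 mm in from the plate's end, 22 mm from its side; in the cradle's frame x -61, y -53, z 42 mm. Moves with the plate.
- corner_far_left (a point): point on the plate's top above its far left foot, the place to press: 24 mm in from the plate's end, 22 mm from its side; in the cradle's frame x +61, y +53, z 42 mm. Moves with the plate.
- corner_far_right (a point): point on the plate's top above its far right foot, the place to press: 24 mm in from the plate's end, 22 mm from its side; in the cradle's frame x +61, y -53, z 42 mm. Moves with the plate.
- shim_near_left (a joint): hinge of the near left shim: 0 rad leaf raised (start 0 to 0.03), 0.45 flat (hard stop). Steel leaf 30 (cradle x) x 54 x 4 mm reaching outward from a hinge line at cradle y +79, z 30 mm; outer end starts about 55 mm up, flat its top is 32 mm above the bench. Friction hinge, stays where left: about 9 N to press 34 mm from the hinge. At a corner that does not rock it jams near 0.13 rad.
- shim_near_right (a joint): hinge of the near right shim: 0 rad leaf raised (start 0 to 0.03), 0.45 flat (hard stop). Steel leaf 30 (cradle x) x 54 x 4 mm reaching outward from a hinge line at cradle y -79, z 30 mm; outer end starts about 55 mm up, flat its top is 32 mm above the bench. Friction hinge, stays where left: about 9 N to press 34 mm from the hinge. At a corner that does not rock it jams near 0.13 rad.
- shim_far_left (a joint): hinge of the far left shim: 0 rad leaf raised (start 0 to 0.03), 0.45 flat (hard stop). Steel leaf 30 (cradle x) x 54 x 4 mm reaching outward from a hinge line at cradle y +79, z 30 mm; outer end starts about 55 mm up, flat its top is 32 mm above the bench. Friction hinge, stays where left: about 9 N to press 34 mm from the hinge. At a corner that does not rock it jams near 0.13 rad.
- shim_far_right (a joint): hinge of the far right shim: 0 rad leaf raised (start 0 to 0.03), 0.45 flat (hard stop). Steel leaf 30 (cradle x) x 54 x 4 mm reaching outward from a hinge line at cradle y -79, z 30 mm; outer end starts about 55 mm up, flat its top is 32 mm above the bench. Friction hinge, stays where left: about 9 N to press 34 mm from the hinge. At a corner that does not rock it jams near 0.13 rad.
- leaf_near_left (a point): point on the top face of the near left shim leaf, on its centre line, 34 mm out from the hinge; moves with the leaf (flat: cradle x -61, y +113, z 32 mm). Pressed flat, the leaf's toes pack the gap under that corner, which then holds up to about 8 N; a harder press on the corner lifts the leaf again.
- leaf_near_right (a point): point on the top face of the near right shim leaf, on its centre line, 34 mm out from the hinge; moves with the leaf (flat: cradle x -61, y -113, z 32 mm). Pressed flat, the leaf's toes pack the gap under that corner, which then holds up to about 8 N; a harder press on the corner lifts the leaf again.
- leaf_far_left (a point): point on the top face of the far left shim leaf, on its centre line, 34 mm out from the hinge; moves with the leaf (flat: cradle x +61, y +113, z 32 mm). Pressed flat, the leaf's toes pack the gap under that corner, which then holds up to about 8 N; a harder press on the corner lifts the leaf again.
- leaf_far_right (a point): point on the top face of the far right shim leaf, on its centre line, 34 mm out from the hinge; moves with the leaf (flat: cradle x +61, y -113, z 32 mm). Pressed flat, the leaf's toes pack the gap under that corner, which then holds up to about 8 N; a harder press on the corner lifts the leaf again.
- stake: bystander, sizes in mm: small turned wooden former, 32 dia x 34 high, standing on the plate; origin at the centre of its underside
- bangle: bystander, sizes in mm: brass ring 58 dia x 8 high, lying on the plate; origin at the centre of its underside
- weight: bystander, sizes in mm: brass cylinder 20 dia x 22 high, standing on the right wooden rail between the two right leaves; origin at the centre of its underside
- bench_block: bystander, sizes in mm: small steel block 40 x 22 x 14, on the left wooden rail between the two left leaves; origin at the centre of its underside
- hammer: bystander, sizes in mm: hammer lying on the bench to the right of the cradle; origin low under the tool
- jar: bystander, sizes in mm: closed jar 56 dia x 75 high, on the bench to the left; origin at the centre of its underside
- mug: bystander, sizes in mm: mug 80 dia x 90 high, on the bench to the left; origin at the centre of its underside
- pin_tray: bystander, sizes in mm: open copper tray 90 x 70 x 22, on the bench to the right; origin at the centre of its underside

How it is judged:
By the outcome, as a careful person would: the job done as asked, in the order asked, and still so for the second after the job is handed in, with the robot touching nothing.
It also fails if it takes over 54 s, if anything falls off the work surface, if the arm or the gripper's body presses on something with over 40 N, if the wrist force passes 120 N, or if a joint passes its speed limit or range.

## Working session

There is one attempt and no reset: what is moved stays moved. The work goes in short steps, each a Python script; the robot and the scene stay as the last script left them, time stands still between calls to the robot, and variables do not carry over. Pictures are saved under pics/ and viewed, and the job is handed in when it is done.

```bash
mkdir -p pics; python3 - <<'E'
from plant import manip
import cv2,numpy as np,pickle
for n in ["scene","top"]:
    f=manip.grab_frame(n); pickle.dump(f,open(f"{n}.pkl","wb")); cv2.imwrite(f"pics/{n}0.png",f["color"])
    R=cv2.Rodrigues(f["rvec"])[0]; print(n,(-R.T@np.ravel(f["tvec"])).round(3),f["K"][0,0])
print(manip.get_clock(),manip.get_orientation(),manip.get_force())
E
```

```text
scene [ 1.4   -0.054  1.113] 591.8113660103849
top [ 0.392 -0.013  1.627] 604.3179066996144
0.1 [ 0.13515572  0.69416929 -0.13597196  0.69381089] [ 0.54951442 -0.43589442 -0.30814892]
```

View pics/scene0.png

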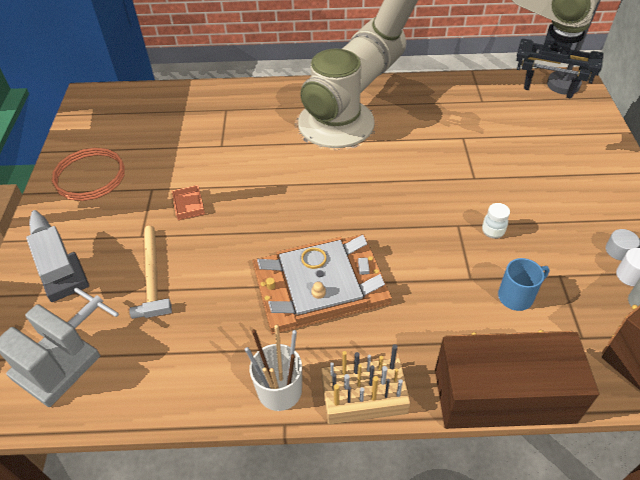

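View pics/top0.png

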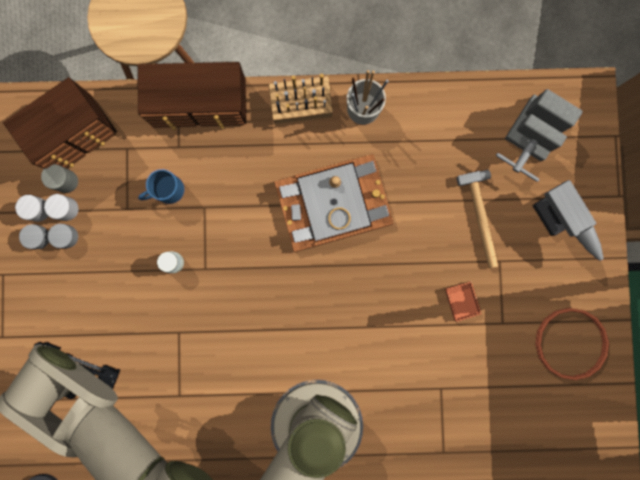

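```bash
cat > h.py <<'E'
import numpy as np,cv2,pickle
def ray(f,px,z):
    K=f["K"];R=cv2.Rodrigues(f["rvec"])[0];t=np.ravel(f["tvec"]);c=-R.T@t
    d=R.T@np.linalg.inv(K)@np.array([px[0],px[1],1.]);return c+d*(z-c[2])/d[2]
E
python3 - <<'E'
from h import *
f=pickle.load(open("top.pkl","rb"))
c=f["color"][145:265,260:410]; cv2.imwrite("pics/topc.png",cv2.resize(c,(750,600),interpolation=cv2.INTER_CUBIC))
hsv=cv2.cvtColor(f["color"],cv2.COLOR_BGR2HSV)
m=((hsv[...,1]<60)&(hsv[...,2]>90)).astype(np.uint8); 
mm=np.zeros_like(m); mm[145:265,260:410]=m[145:265,260:410]
n,l,s,cc=cv2.connectedComponentsWithStats(mm)
for i in range(1,n):
    if s[i,4]>30: print(i,s[i],cc[i])
i=1+np.argmax(s[1:,4])
cn=np.argwhere(l==i)[:,::-1].astype(np.float32)
P=np.array([ray(f,p,.042) for p in cn])[:,:2].astype(np.float32)
r=cv2.minAreaRect(P*1000); print(r)
s2=pickle.load(open("scene.pkl","rb"))["color"][220:340,240:400]; cv2.imwrite("pics/scc.png",cv2.resize(s2,(800,600),interpolation=cv2.INTER_CUBIC))
E
```

```text
1 [ 298  162   91   79 3639] [337.45397087 199.09425666]
2 [280 183  20  15 217] [289.3640553  190.05990783]
3 [291 205  10  15 129] [295.73643411 212.03100775]
4 [331 210  17  18 242] [339.         218.03719008]
5 [292 227  21  15 224] [301.98660714 234.35267857]
((597.5115356445312, -85.95191955566406), (172.703369140625, 206.27993774414062), 14.262978553771973)
```

View pics/topc.png

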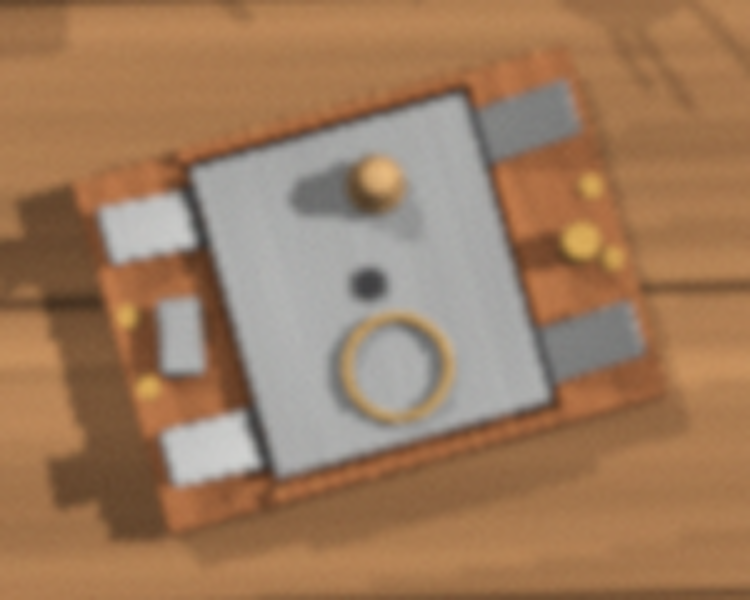

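View pics/scc.png

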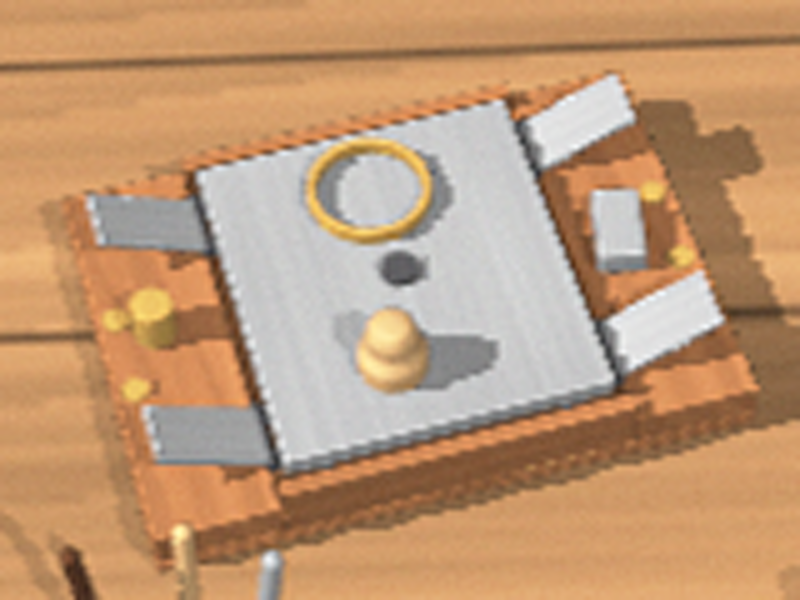

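```bash
cat >> h.py <<'E'
def setup():
    f=pickle.load(open("top.pkl","rb"))
    un=lambda x,y:((x+.5)/5-.5+260,(y+.5)/5-.5+145)
    fl,fr,nr,nl=[ray(f,un(*p),.042)[:2] for p in [(190,163),(467,90),(553,405),(275,477)]]
    return f,un,fl,fr,nr,nl
E
python3 - <<'E'
from h import *
f,un,fl,fr,nr,nl=setup()
d=np.linalg.norm
print("x len",d(fl-nl),d(fr-nr),"y len",d(fl-fr),d(nl-nr))
c=(fl+fr+nl+nr)/4; v=(fl-nl)+(fr-nr); w=(fl-fr)+(nl-nr)
y1=np.arctan2(v[1],v[0]);y2=np.arctan2(-w[0],w[1]);print(c,y1,y2)
yaw=(y1+y2)/2; R=np.array([[np.cos(yaw),-np.sin(yaw)],[np.sin(yaw),np.cos(yaw)]])
loc=lambda p,z:(R.T@(ray(f,un(*p),z)[:2]-c)*1000).round(1)
print("ring",loc((397,367),.046),"stake",loc((378,181),.07),"hole",loc((369,284),.042),"weight",loc((580,241),.05),"block",loc((181,337),.042))
np.savez("pose.npz",c=c,yaw=yaw)
# cradle outer corners at bench/top
for p in [(75,187),(570,47),(665,395),(168,530)]: print(loc(p,.033))
# depth check
D=f["depth"];K=f["K"]
for px in [(320,190),(350,225)]:
    Rm=cv2.Rodrigues(f["rvec"])[0];z=D[px[1],px[0]];pc=np.linalg.inv(K)@np.array([*px,1])*z;print((Rm.T@(pc-np.ravel(f["tvec"]))).round(4))
from plant import manip
from scipy.spatial.transform import Rotation as Ro
for s in (1,-1):
    x=np.array([0,0,-1.]);y=s*np.array([-np.sin(yaw),np.cos(yaw),0]);q=Ro.from_matrix(np.c_[x,y,np.cross(x,y)]).as_quat()
    for lp in [(0,0),(61,113),(61,-113),(-61,113),(-61,-113)]:
        p=c+R@np.array(lp)/1000; r=manip.inverse_kinematics([*p,.06],q); print(s,p,None if r is None else np.round(r,2))
E
```

```text
x len 0.17255766481389415 0.1735622543139325 y len 0.15198738338358098 0.15126167514122724
[ 0.591514   -0.06122355] 0.23509135381091598 0.23021381766748478
ring [-46.8  -1.4] stake [ 47.5 -15.6] hole [-0.1  1.3] weight [  -7.5 -111.5] block [ -1.9 104.4]
[ 91.2 138.5]
[  96.4 -136. ]
[ -96.5 -135.6]
[-98.1 137.1]
[ 0.6217 -0.0255  0.0464]
[ 0.3916 -0.013   1.6273]
1 [ 0.591514   -0.06122355] [-0.3   0.63  1.41 -0.    1.09 -2.11]
1 [0.62481733 0.06279616] [-0.09  0.68  1.31 -0.    1.15 -1.89]
1 [ 0.67692377 -0.15711501] [-0.4   0.78  1.08 -0.    1.28 -2.2 ]
1 [0.50610423 0.0346679 ] [-0.17  0.52  1.67 -0.    0.96 -1.97]
1 [ 0.55821066 -0.18524326] [-0.52  0.63  1.43 -0.    1.08 -2.32]
-1 [ 0.591514   -0.06122355] [-0.3   0.63  1.41 -0.    1.09  1.04]
-1 [0.62481733 0.06279616] [-0.09  0.68  1.31 -0.    1.15  1.25]
-1 [ 0.67692377 -0.15711501] [-0.4   0.78  1.08 -0.    1.28  0.94]
-1 [0.50610423 0.0346679 ] [-0.17  0.52  1.67 -0.    0.96  1.17]
-1 [ 0.55821066 -0.18524326] [-0.52  0.63  1.43 -0.    1.08  0.82]
```

```bash
cat >> h.py <<'E'
from plant import manip
from scipy.spatial.transform import Rotation as Ro
_p=np.load("pose.npz");C=_p["c"];YAW=float(_p["yaw"])
R2=np.array([[np.cos(YAW),-np.sin(YAW)],[np.sin(YAW),np.cos(YAW)]])
_x=np.array([0,0,-1.]);_y=-np.array([np.cos(YAW),np.sin(YAW),0])
Q=Ro.from_matrix(np.c_[_x,_y,np.cross(_x,_y)]).as_quat()
W=lambda x,y,z:np.array([*(C+R2@np.array([x,y])/1000),z/1000])
E
python3 - <<'E'
from h import *
q=manip.inverse_kinematics(W(0,0,250),Q);print(np.round(q,2))
if abs(q[5])>2: raise SystemExit
manip.gripper_close(); manip.movep(W(0,0,250),Q)
T=np.eye(4);T[:3,:3]=Ro.from_quat(manip.get_orientation()).as_matrix();T[:3,3]=manip.get_eef_pos()
f=manip.grab_frame("wrist");f["T"]=T;pickle.dump(f,open("w.pkl","wb"));cv2.imwrite("pics/w1.png",f["color"])
print(manip.get_clock(),T[:3,3],manip.get_force(),manip.get_grip_width())
# overlay of predictions
Mi=np.linalg.inv(T@f["mount"]);im=f["color"].copy()
for x in(-61,61):
  for y in(-53,53,-113,113):
    z=42 if abs(y)<60 else 47
    p=Mi@np.r_[W(x,y,z),1];u=f["K"]@p[:3];u=u[:2]/u[2];cv2.circle(im,tuple(int(a) for a in u),4,(0,0,255),1)
poly=[]
for x,y in[(85,75),(85,-75),(-85,-75),(-85,75)]:
    p=Mi@np.r_[W(x,y,42),1];u=f["K"]@p[:3];poly.append((u[:2]/u[2]).astype(int))
cv2.polylines(im,[np.array(poly)],True,(0,255,0),1);cv2.imwrite("pics/w1o.png",im)
E
```

```text
[-0.3   0.45  1.15 -0.    1.54  2.61]
```

```bash
sed -i 's/_y=-np.array/_y=np.array/' h.py
python3 - <<'E'
from h import *
q=manip.inverse_kinematics(W(0,0,250),Q);print(np.round(q,2))
if abs(q[5])>2: raise SystemExit
manip.gripper_close(); manip.movep(W(0,0,250),Q)
T=np.eye(4);T[:3,:3]=Ro.from_quat(manip.get_orientation()).as_matrix();T[:3,3]=manip.get_eef_pos()
f=manip.grab_frame("wrist");f["T"]=T;pickle.dump(f,open("w.pkl","wb"))
print(manip.get_clock(),T[:3,3],manip.get_force(),manip.get_grip_width())
Mi=np.linalg.inv(T@f["mount"]);im=f["color"].copy()
for x in(-61,61):
  for y in(-53,53,-113,113):
    z=42 if abs(y)<60 else 47
    p=Mi@np.r_[W(x,y,z),1];u=f["K"]@p[:3];u=u[:2]/u[2];cv2.circle(im,tuple(int(a) for a in u),4,(0,0,255),1)
poly=[]
for x,y in[(85,75),(85,-75),(-85,-75),(-85,75)]:
    p=Mi@np.r_[W(x,y,42),1];u=f["K"]@p[:3];poly.append((u[:2]/u[2]).astype(int))
cv2.polylines(im,[np.array(poly)],True,(0,255,0),1);cv2.imwrite("pics/w1o.png",im)
E
```

```text
[-0.3   0.45  1.15 -0.    1.54 -0.53]
3.8917 [ 0.59151974 -0.06035975  0.25008326] [-0.22859816 -0.36515576 -0.34287624] 0.004454332741909683
```

View pics/w1o.png

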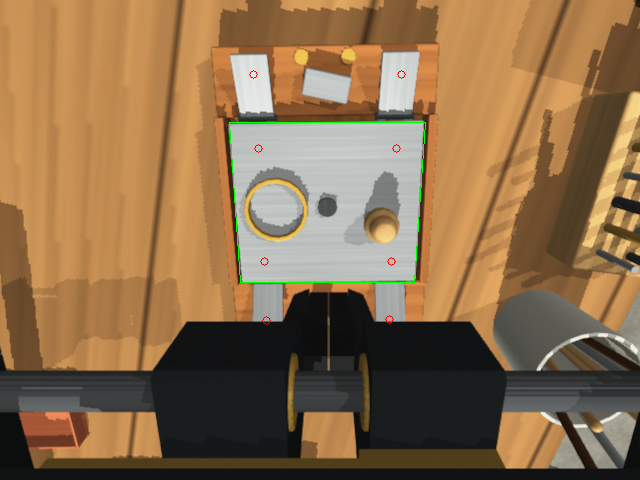

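The wrist overlay confirms the pose: the green plate outline matches the plate edges at (230,122)–(417,282), and the red press points sit on clear plate and on the leaves. Next I probe the corners.

```bash
python3 - <<'E'
from h import *
for n,x,y in [("NL",-61,53),("FL",61,53),("FR",61,-53),("NR",-61,-53)]:
    manip.movep(W(x,y,90),Q)
    manip.servo_line(W(x,y,50),speed=.08)
    f0=manip.get_force()[2]
    a=manip.servo_line(W(x,y,34),speed=.015,stop_force=1.5); z1=manip.get_eef_pos()[2]
    b=manip.servo_line(W(x,y,32),speed=.015,stop_force=4.5); z2=manip.get_eef_pos()[2]; f2=manip.get_force()[2]
    manip.servo_line(W(x,y,90),speed=.1)
    print(n,a,b,round(z1*1000,2),round(z2*1000,2),round(f2-f0,2),manip.get_clock())
E
```

```text
NL True True 40.7 37.16 5.78 7.0167
FL True True 41.87 41.81 5.26 9.7167
FR True True 41.86 41.82 5.06 12.3583
NR True True 41.87 41.79 5.26 15.0583
```

NL gives: it sank about 5 mm, against under 0.1 mm at the other three. Now I press its leaf.

```bash
python3 - <<'E'
from h import *
manip.movep(W(-61,113,90),Q)
manip.servo_line(W(-61,113,62),speed=.08)
f0=manip.get_force()[2]
for z in (50,44,38,34,32,30,28.5):
    s=manip.servo_line(W(-61,113,z),speed=.025,stop_force=28)
    print(z,s,manip.get_eef_pos()*1000,manip.get_force()[2]-f0)
    if s or manip.get_force()[2]-f0>28: break
manip.dwell(.2);print(manip.get_force()[2]-f0)
manip.servo_line(W(-61,113,90),speed=.1)
manip.servo_line(W(0,0,250),speed=.2)
T=np.eye(4);T[:3,:3]=Ro.from_quat(manip.get_orientation()).as_matrix();T[:3,3]=manip.get_eef_pos()
f=manip.grab_frame("wrist");cv2.imwrite("pics/w2.png",f["color"])
f["T"]=T;pickle.dump(f,open("w2.pkl","wb"))
s=manip.grab_frame("scene")["color"][220:340,240:400];cv2.imwrite("pics/s2.png",cv2.resize(s,(800,600),interpolation=cv2.INTER_CUBIC))
# depth heights along leaves
M=T@f["mount"]
for x in(-61,61):
  for y in (85,95,105,113,120,128):
    z=.04
    for _ in range(4):
        u=f["K"]@(np.linalg.inv(M)@np.r_[W(x,y,z*1000),1])[:3];u=np.round(u[:2]/u[2]).astype(int)
        if not(0<=u[0]<640 and 0<=u[1]<480):z=None;break
        d=f["depth"][u[1],u[0]]
        p=M@np.r_[np.linalg.inv(f["K"])@np.array([*u,1])*d,1];z=p[2]
    print(x,y,z)
print(manip.get_clock())
E
```

```text
50 False [506.20058134  34.81005948  50.0520459 ] 3.05083649873161
44 False [506.25038171  34.77774159  44.0143373 ] 2.6209487520712083
38 False [506.12014535  34.69653327  37.89746706] 1.1539775049939494
34 False [506.00864885  34.66486779  33.83059178] 0.6000211429472115
32 False [505.98802504  34.75077453  31.99188313] 3.6885911715844406
30 False [506.12259825  34.78080354  31.34944221] 20.408567479115554
28.5 False [506.24999292  34.78387194  30.97247792] 34.187809827507024
33.885297544123645
-61 85 0.03176859955451694
-61 95 0.031458404802037765
-61 105 0.03136086921406828
-61 113 0.0314584323656707
-61 120 0.03230448541349984
-61 128 0.031835987114631425
61 85 0.034210110905095514
61 95 0.03846845883861888
61 105 0.04264340441314218
61 113 0.04792974144768303
61 120 0.049842506426820365
61 128 0.053049123570723056
20.975
```

View pics/w2.png

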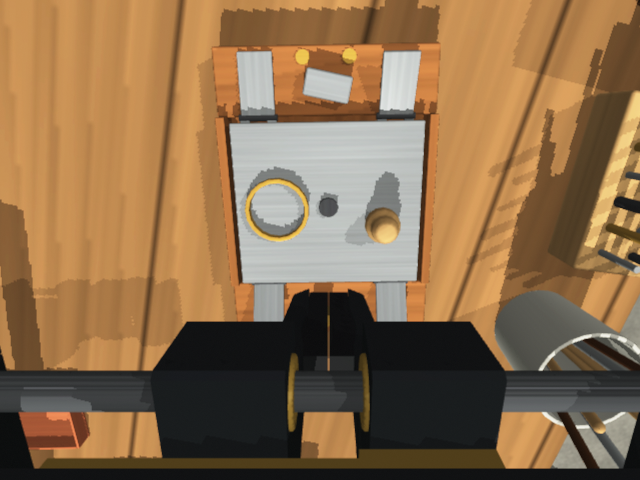

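View pics/s2.png

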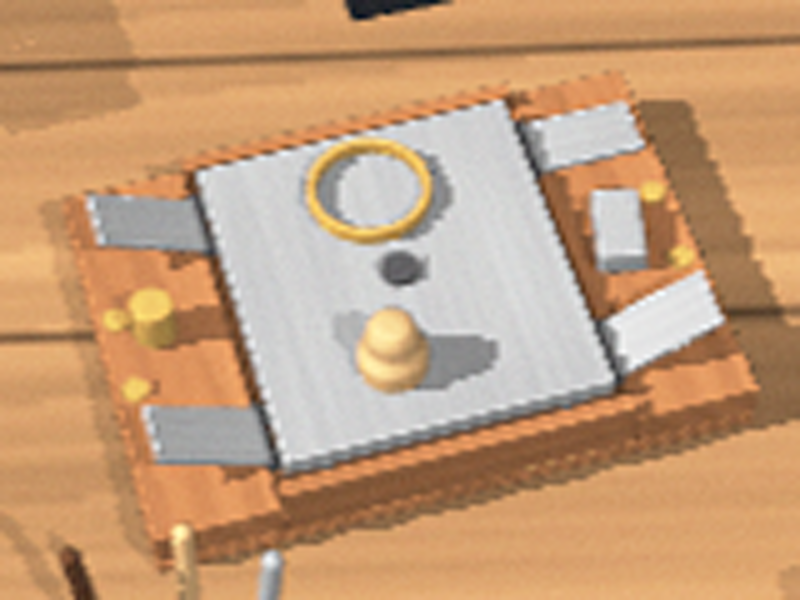

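The near left leaf at (640,130) in the scene crop is now flat, and depth puts it at 31–32 mm all along. The other three leaves still stand, and the stake, ring, block and weight have not moved.

```bash
python3 - <<'E'
from plant import manip
manip.dwell(.3);print(manip.get_force(),manip.get_eef_pos());manip.sign_off();print(manip.get_clock())
E
```

```text
[-0.43187278 -0.22849152  0.20472671] [ 0.59144567 -0.06110891  0.24992948]
the job is handed in; nothing more can be done
the job is handed in; nothing more can be done
```

The near left corner is the one that rocks. I pressed its shim leaf fully flat and handed the job in at about 21 s.

- **Finding the corner:** pressed with about 5 N, the near left corner sank about 5 mm. The other three gave less than 0.1 mm.
- **Pressing the leaf:** I pushed its leaf down to a firm stop at about 34 N. Depth readings afterwards put its top at 31–32 mm all along, against 32 mm expected when flat.
- **Everything else:** the far left leaf's depth profile is still raised, from 34 to 53 mm. The two right leaves look unchanged in the pictures, but I did not measure their height. The stake, ring, block and weight have not moved in the pictures.
- **Finish:** the arm ended at 250 mm above the bench, touching nothing.

**Disagreement:** while the leaf was moving, the force reading was only 0.6–3 N, not the roughly 9 N stated. The firm stop and the depth readings still agree that it is flat. I did not press the near left corner again afterwards to test that it holds.

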